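Take the set length with the spring rule

ROBOT

A 6-joint arm with a two-finger parallel gripper is mounted at the origin on the work surface. World frame = base frame: x ahead of the robot, y to its left, z up, the work surface at z = 0. Lengths are in mm, angles in rad, forces in N, time in s.
With the tool pointing down it reaches from about 350 to 975 mm from the base axis. Payload 7.1 kg.
Tool frame: the origin (TCP) lies at the very end of the fingers, on their centre line; the grasp point (between the pads) lies 19 mm behind it; z points along the fingers, y is the direction in which the jaws open and shut (so a half turn about z gives the same grasp; the last joint's range is limited). The gripper opens to 88 mm and grips with 3 to 60 N. Pads are 20 mm wide; open, the fingers measure 115 mm over their backs; the gripper's body (75 mm by 178 mm) begins 61 mm behind the grasp point.
Start: joints at [1.18, 0.423, 1.63, -0, 1.089, -0.019], TCP at [227.026, 582.292, 222.675] pointing down, gripper open.
Joint ranges: [-3, 3], [-0.9, 2.11], [0.09, 2.58], [-1.31, 4.45], [0.11, 2.69], [-2.54, 2.54]. Speed limits (rad/s): [2.39, 2.39, 3.01, 3.14, 3.14, 3.14].

INTERFACE

Orientations are given as a rotation vector (axis times angle).
In Python, from bench import r gives the robot as it stands.
- The arm moves only by the shell command python3 -m creep 'ROWS' [FORCE]. ROWS is JSON, a list of rows, each a list of 3 entries, a list of its own where there are three numbers: the opening, from 0 (shut) to 1 (fully open), then the shift along the tool's x, y, z in mm, then the turn about the tool's z in degrees. A call has 1 to 8 rows; each row shifts and turns the commanded pose from where the row before left it, along the tool's axes as they then stand; what a row does not reach is not made up. A row lasts 1/8 s, in which the tool goes at most 62.5 mm and 10.7 degrees, less where a joint would pass 70% of its speed; a pose out of reach is approached as far as the arm can. A call with a gripper value outside its range is refused whole. The fingers move at their own pace and stop on an object; FORCE is the grip in N (left out, the last holds). Time passes only in rows, so rows that do not move let the fingers close. It gives the time, the measured TCP pose, the force and the opening at its end, in the units of the state.
- r.sense(): the state, without advancing time (a new reading comes with each control period).
- r.camera(name): name is "scene" or "top"; returns the picture (400x640x3 uint8, red, green, blue); there is no depth.
- r.calibration(name): a dict with "intrinsics" (3x3 intrinsics, pixels), "cam_to_world" (4x4, takes a point from camera to world coordinates). Camera axes: x right, y up, looking along -z (the intrinsics and any distortion apply to the point x, -y, -z); pixel columns grow to the right and rows downward; lengths in mm; the calibration is good to about 2 mm. A picture is of the moment at which its call begins. calibration takes no time and is no camera call.
- r.job_done(): hands the job in, once; it reports no verdict.
Trained networks look in the newest picture that a camera, given by its name, has taken for a name from the list of things; names that differ only in an ending like _2 or _b are one class to them, and where a whole thing is asked for, a point or a joint stands for the part that bears it (a point fixed in the world has none). Each returns a list of dicts, best first, with "conf" (0 to 1); they miss things now and then, are a little off and sometimes report something else, mostly with a low value. They report only what shows in the picture. A call takes as long as a camera call.
- r.search_frame(camera, name): "rect" ([centre column, centre row, width, height] as shares, 0 to 1, of the picture: columns of its width, rows of its height, round what is visible of it).
- r.tip_of(camera, name): "point" ([row, column] as shares, 0 to 1, of the picture: columns of its width, rows of its height: a listed point, or the origin of a listed thing).
The state is a dict: "time_s": time; "joint_pos": joint angles; "qd": joint speeds; "joint_efforts": joint torques, N m; "ee_pos": TCP position; "tcp_rot": TCP orientation; "wrist_force": force on the tool from outside, world axes, zero at the start; "moment": the same for the moment, N m; "grip_width": finger opening in mm.
Only numpy, scipy, OpenCV 4.12 (cv2) and the standard library are available. Lean on these libraries where they do the work, as an engineer would, in place of code of your own. Each camera call takes 0.05 s, during which the arm holds its last target. There are 200 camera calls.

TASK

Take the length that is set on the packing board: hook the spring rule's lip over the open end of the board, draw the case straight back along the board against its spring, and press the lock plunger in its heel home against the buffer of the end stop. Then let go, leaving the rule locked, lying flat on the board with its lip still close at the board's end. Load neither the lip nor the end stop with more than 25 N, and leave the other things on the bench where they are.

Things in the scene. Friction and masses are not known exactly. Their poses are not given: they have to be found in the camera images.
- rule: Spring rule, loose, about 0.4 kg: aluminium case with black ends, 140 long x 34 wide x 36 high; starts on a stack of flattened cartons 18 high, lip hanging free past its edge. Origin: centre of the case's underside; +x to the front (blade) end, z up. Front face x = +70, heel face x = -70. Grip across the 34 mm width near the middle; it bears 40 N of grip.
- blade (a joint): Flat steel blade that slides straight out of the case front and is pulled back in by a spring. Value: m drawn out, 0 at the start, at most 0.100. The spring pulls with 3 N at 0, rising 0.03 N per mm. The blade's underside is 3 mm above the case's underside.
- hook: Steel lip across the blade's outer end, 4 thick, 28 wide, from 10 below the case's underside to 16 above it; moves with the blade. Its inner face (towards the case) bears on the board's end. Its origin is that of rule shifted by blade along x, same axes.
- lip (a point): On the lip's inner face, at mid width, 5 below the case's underside: x = +85 mm plus blade, y = 0, z = -5 in rule. Axes as rule.
- lock (a joint): Lock plunger: grey round stub, 16 across, standing 12 out of the middle of the heel (tip at x = -82, z = +18 in rule). Value: m pressed in, 0 at the start, 0.008 home. It starts to move at 7 N and stiffens: 12 N at 5 mm, 18 N home, then a hard stop. Let go, it stays in, or springs back 1 mm from home. From 5 mm in it clamps the blade; pressed less it may slip.
- heel (a point): Tip of the lock plunger; moves with it. Axes as rule.
- board: Packing board, fixed: plywood 290 long x 120 wide x 22 thick, lying on the bench. Origin: centre of its underside; x along its length, open end face at x = +145, end stop at the other end; z up.
- edge (a point): Middle of the top edge of the board's open end: x = +145, y = 0, z = 22 in board, axes as board.
- stop: End stop: wooden block 22 x 90 x 40 high on the board (origin and axes as board; its face at x = -123), with a screw-set black buffer, an upright pad 36 wide, 3 to 33 above the board. The buffer is set anew each time and not measured: its face is anywhere from x = -105 to -79 in board, 224 to 250 mm from the open end. Hard to the touch, does not give way.
- pot: Terracotta pot, 80 across and 75 high, standing on the bench; leave alone. Origin at the centre of its underside.
- marker: Black marker with green cap, 130 long, lying on the bench; leave alone.
- pruner: Hand pruner with red handles, 180 long, lying on the bench; leave alone.
- brush: Hand brush lying on the bench; leave alone.

How it is judged:
By the outcome, as a careful person would: the job done as asked, in the order asked, and still so for the second after the job is handed in, with the robot touching nothing.
It also fails if it takes over 53 s, if anything falls off the work surface, if the arm or the gripper's body presses on something with over 40 N, if the wrist force passes 120 N, or if a joint passes its speed limit or range.

## Working session

There is one attempt and no reset: what is moved stays moved. The work goes in short steps, Python scripts to look and compute and a shell command to move; the robot and the scene stay as the last step left them, time stands still between calls to the robot, and variables do not carry over. Pictures are saved under pics/ and viewed, about 8 in all and at most 12, crops included, and the job is handed in when it is done.

```bash
ls; mkdir -p pics; python3 - <<'E'
from bench import r
import cv2,json
print(r.sense())
for c in("scene","top"):
    im=r.camera(c); cv2.imwrite(f"pics/{c}0.png",im[:,:,::-1])
    k=r.calibration(c); print(c,{a:v.tolist() if hasattr(v,'tolist') else v for a,v in k.items()})
    for n in("rule","hook","lip","heel","board","edge","stop","pot"):
        print(c,n,[ {k:([round(float(x),4) for x in v] if k!='conf' else round(float(v),2)) for k,v in d.items()} for d in r.tip_of(c,n)[:2]])
E
```

```text
pics
{'time_s': 0.0, 'joint_pos': array([ 1.17997940e+00,  4.23859457e-01,  1.63066503e+00, -1.20200331e-05,
        1.08857559e+00, -1.90221453e-02]), 'qd': array([ 8.22714826e-04, -9.46121186e-06, -2.72173161e-04, -1.00631417e-04,
       -2.30991632e-03, -1.22729378e-05]), 'joint_efforts': array([ 1.06498312e-03, -5.44622326e+01, -2.73665017e+01,  6.44051051e-02,
        2.28666491e-02, -1.38653431e-04]), 'ee_pos': array([226.84185404, 581.80294007, 221.89987256]), 'tcp_rot': array([-5.80592431e-01, -3.08717503e+00,  2.32150459e-03]), 'wrist_force': array([-1.00005869, -0.6240949 ,  0.1060996 ]), 'moment': array([-0.00852364, -0.00630938,  0.00026513]), 'grip_width': 87.60633828895969}
scene {'intrinsics': [[398.1570777624909, 0.0, 324.3358909536296], [0.0, 398.1570777624909, 200.05998375862862], [0.0, 0.0, 1.0]], 'cam_to_world': [[0.8344747916764664, -0.46722607705396446, 0.2921499871252447, 955.6202446010238], [0.5509525892850435, 0.7171897312469216, -0.42672020546732314, -586.5196239649765], [-0.010152163149986817, 0.5170480464277292, 0.855896168509151, 995.8055633265107], [0.0,
[... 479 characters left out ...]
81168645812824, 0.0, 315.09683958495117], [0.0, 367.81168645812824, 195.50831875958747], [0.0, 0.0, 1.0]], 'cam_to_world': [[-0.06342637251888336, 0.97703663157607, -0.2034121821022095, 400.79235976598835], [-0.9979809277280076, -0.06277694018888076, 0.00965006070794034, -125.23008114307146], [-0.0033411315809295516, 0.2036135465508331, 0.9790456375985496, 1085.488356564497], [0.0, 0.0, 0.0, 1.0]]}
top rule [{'point': [0.5435, 0.5459], 'conf': 0.69}]
top hook []
top lip []
top heel [{'point': [0.365, 0.3564], 'conf': 0.57}]
top board [{'point': [0.3867, 0.4888], 'conf': 0.72}, {'point': [0.5333, 0.3556], 'conf': 0.68}]
top edge [{'point': [0.5383, 0.27], 'conf': 0.95}]
top stop []
top pot []
```

```bash
python3 - <<'E'
import cv2,numpy as np
a=cv2.imread("pics/top0.png");b=cv2.imread("pics/scene0.png")
cv2.imwrite("pics/a.png",cv2.resize(a,(800,500),interpolation=cv2.INTER_CUBIC))
cv2.imwrite("pics/b.png",cv2.resize(b,(800,500),interpolation=cv2.INTER_CUBIC))
E
```

```text
(no output)
```

View pics/a.png

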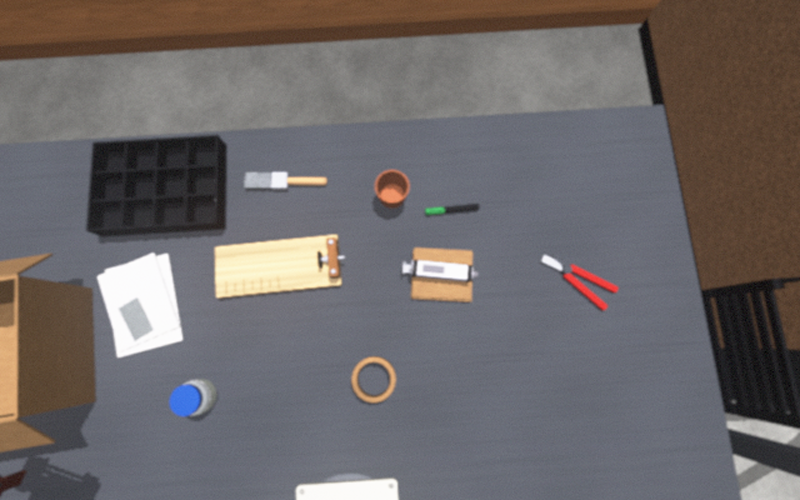

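View pics/b.png

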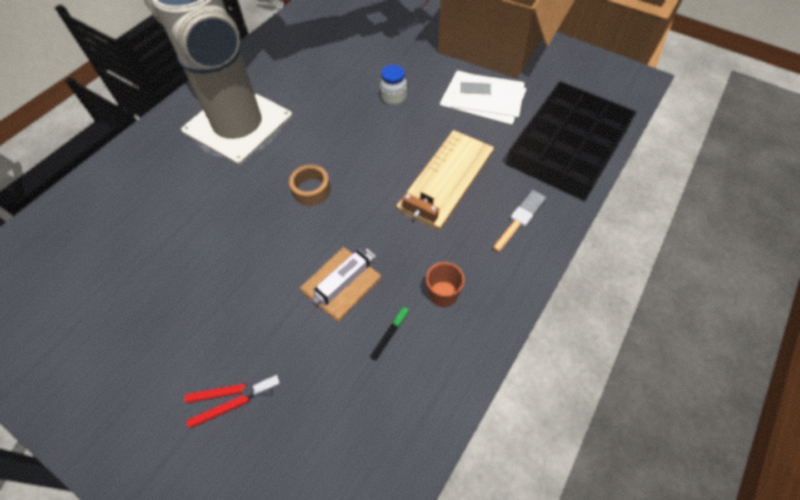

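The top view (800 px wide) shows the rule at (440,270) on the cartons, with its lip to the left (+y). The board spans x 215–342: stop on the right, open end on the left. Next I measure edges precisely.

```bash
cat >h.py <<'E'
import numpy as np
from bench import r
def ray(c,px):
    k=r.calibration(c);K=np.array(k["intrinsics"]);T=np.array(k["cam_to_world"])
    u=np.linalg.inv(K)@[px[0],px[1],1.]
    return T[:3,3],T[:3,:3]@[u[0],-u[1],-u[2]]
def onz(c,px,z):
    o,d=ray(c,px);return o+d*(z-o[2])/d[2]
def proj(c,p):
    k=r.calibration(c);K=np.array(k["intrinsics"]);T=np.array(k["cam_to_world"])
    q=T[:3,:3].T@(np.asarray(p,float)-T[:3,3]);v=K@[q[0],-q[1],-q[2]];return v[:2]/v[2]
E
python3 - <<'E'
from h import *
import cv2
a=cv2.imread("pics/top0.png");b=cv2.imread("pics/scene0.png")
A=cv2.resize(a[180:250,165:390],None,fx=3.5,fy=3.5,interpolation=cv2.INTER_CUBIC)
B=cv2.resize(b[95:260,230:410],None,fx=2.1,fy=2.1,interpolation=cv2.INTER_CUBIC)
C=np.zeros((A.shape[0]+B.shape[0],A.shape[1],3),np.uint8);C[:A.shape[0]]=A;C[A.shape[0]:,:B.shape[1]]=B
cv2.imwrite("pics/c.png",C)
for c,n,p,z in (("top","rule",(.5435,.5459),18),("scene","rule",(.5645,.4277),18),("scene","lip",(.5152,.4631),13),("scene","heel",(.615,.392),36),("top","edge",(.5383,.27),22),("scene","edge",(.2818,.593),22),("top","board",(.5333,.3556),0),("scene","board",(.356,.5588),0)):
    print(c,n,onz(c,(p[1]*640,p[0]*400),z).round(1))
# yellow board
for c,im in(("top",a),("scene",b)):
    hsv=cv2.cvtColor(im,cv2.COLOR_BGR2HSV)
    m=cv2.inRange(hsv,(14,60,140),(32,255,255))
    cs=cv2.findContours(m,0,2)[0]; k=max(cs,key=cv2.contourArea)
    W=np.array([onz(c,p,22)[:2] for p in k[:,0]],np.float32)
    print(c,"board",cv2.minAreaRect(W),cv2.boxPoints(cv2.minAreaRect(W)).round(0).tolist())
a2=a.astype(int); m=((a2.min(2)>150)&(a2.max(2)-a2.min(2)<50)).astype(np.uint8)
m[:, :310]=0;m[:,400:]=0;m[:190]=0;m[250:]=0
k=max(cv2.findContours(m,0,1)[0],key=cv2.contourArea)
W=np.array([onz("top",p,54)[:2] for p in k[:,0]],np.float32);print("case",cv2.minAreaRect(W))
E
```

```text
top rule [ 550.8 -231.7   18. ]
scene rule [ 550.4 -244.8   18. ]
scene lip [ 564.2 -157.    13. ]
scene heel [ 543.6 -332.    36. ]
top edge [589.4 283.3  22. ]
scene edge [590.4 278.   22. ]
top board [588.9 128.4   0. ]
scene board [586.2 147.9   0. ]
top board ((437.5784912109375, 714.5859375), (421.4204406738281, 107.76160430908203), 6.285472869873047) [[222.0, 745.0], [234.0, 638.0], [653.0, 684.0], [641.0, 791.0]]
scene board ((589.3744506835938, 138.6385955810547), (124.9959487915039, 295.6558837890625), 2.4915010929107666) [[521.0, 284.0], [533.0, -12.0], [658.0, -6.0], [645.0, 289.0]]
case ((550.36572265625, -240.2876434326172), (117.378173828125, 37.373878479003906), 80.85086059570312)
```

View pics/c.png

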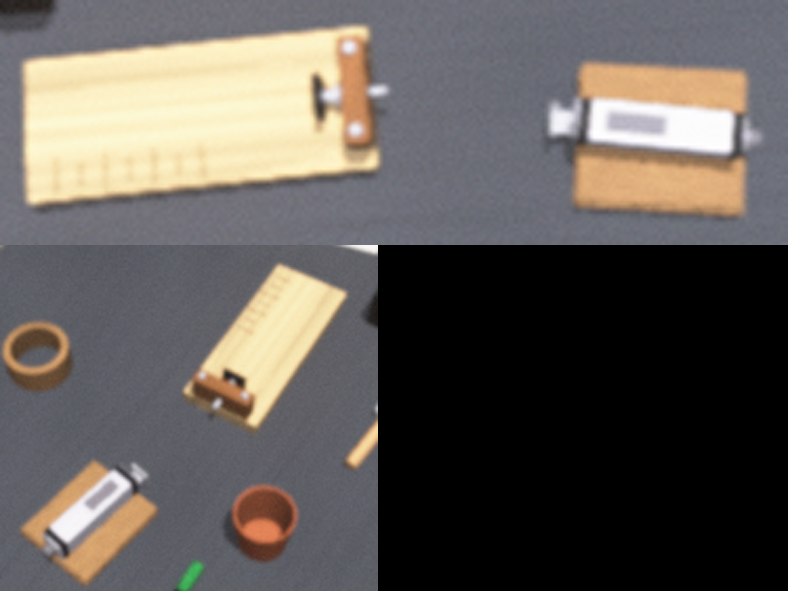

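```bash
python3 - <<'E'
from h import *
import cv2
a=cv2.imread("pics/top0.png");b=cv2.imread("pics/scene0.png")
def big(m):
    k=max(cv2.findContours(m,0,1)[0],key=cv2.contourArea);return k[:,0]
for c,im,(x0,x1,y0,y1),(X0,X1,Y0,Y1) in(("top",a,(165,285,180,245),(310,400,190,250)),("scene",b,(310,402,100,185),(240,305,195,250))):
    hsv=cv2.cvtColor(im,cv2.COLOR_BGR2HSV)
    m=cv2.inRange(hsv,(12,40,120),(35,255,255));M=np.zeros_like(m);M[y0:y1,x0:x1]=m[y0:y1,x0:x1]
    W=np.array([onz(c,p,22)[:2] for p in big(M)],np.float32);R=cv2.minAreaRect(W);print(c,"board",R,cv2.boxPoints(R).round(0).tolist())
    i=im.astype(int);m=((i.min(2)>140)&(i.max(2)-i.min(2)<60)).astype(np.uint8);M=np.zeros_like(m);M[Y0:Y1,X0:X1]=m[Y0:Y1,X0:X1]
    W=np.array([onz(c,p,54)[:2] for p in big(M)],np.float32);print(c,"case",cv2.minAreaRect(W))
f=lambda x,y,z:onz("top",(165+x/3.5,180+y/3.5),z).round(1)
print("lip",f(552,121,34),"plunger",f(758,138,36),"corners",f(580,98,54),f(742,113,54),f(739,157,54),f(578,143,54))
print("board long edge",f(24,62,22),f(368,28,22),"other",f(27,206,22),f(379,169,22))
print("pad",[f(320,75,55),f(320,120,55)],"pad left", f(315,95,55))
E
```

```text
top board ((589.8453979492188, 140.81321716308594), (125.01331329345703, 294.70208740234375), 2.2764720916748047) [[522.0, 286.0], [533.0, -9.0], [658.0, -4.0], [646.0, 291.0]]
top case ((550.3916625976562, -240.13232421875), (118.05431365966797, 37.9151611328125), 80.85121154785156)
scene board ((589.6553955078125, 137.5885009765625), (128.2081756591797, 301.7303771972656), 2.5187036991119385) [[519.0, 285.0], [532.0, -16.0], [660.0, -10.0], [647.0, 291.0]]
scene case ((551.1023559570312, -241.57052612304688), (116.63577270507812, 39.68889236450195), 81.11138916015625)
lip [ 561.7 -154.    34. ] plunger [ 536.5 -321.8   36. ] corners [ 576.  -177.4   54. ] [ 555.3 -307.5   54. ] [ 519.8 -301.6   54. ] [ 539.4 -173.2   54. ]
board long edge [642.2 286.9  22. ] [653.  -4.  22.] other [520.6 282.5  22. ] [532.6  -8.5  22. ]
pad [array([608.4,  32.8,  55. ]), array([571.3,  33.9,  55. ])] pad left [592.1  37.4  55. ]
```

```bash
python3 -m creep '[[1,[0,0,0],9.7],[1,[0,0,0],9.7],[1,[0,0,0],9.7],[1,[0,0,0],9.7],[1,[0,0,0],9.7],[1,[0,0,0],9.7],[1,[0,0,0],9.7],[1,[0,0,0],9.7]]'
cat >>h.py <<'E'
from scipy.spatial.transform import Rotation as Ro
def where(): 
    s=r.sense();R=Ro.from_rotvec(s["tcp_rot"]).as_matrix();return s,R,np.degrees(np.arctan2(R[1,0],R[0,0]))
def goto(p,yaw=None):
    s,R,y=where();print("t",s["time_s"],"pos",s["ee_pos"].round(1),"yaw",y.round(2),"q6",s["joint_pos"][5].round(2),"F",s["wrist_force"].round(1),"w",round(s["grip_width"],1))
    print("shift tool",(R.T@(np.array(p)-s["ee_pos"])).round(1),"turn",None if yaw is None else round(y-yaw,2))
E
python3 -c "
from h import *
goto([550.7,-240.8,222],81)"
```

```text
time_s: 1.9
ee_pos: [227.0, 582.3, 222.7]
tcp_rot: [-2.393, -2.036, -0.0]
wrist_force: [0.5, -0.5, -0.1]
grip_width: 87.7
t 1.9 pos [227.  582.3 222.7] yaw 80.78 q6 1.34 F [ 0.5 -0.5 -0.1] w 87.7
shift tool [-7.606e+02  4.514e+02  7.000e-01] turn -0.22
```

```bash
python3 -m creep '[[1,[-47.5,28.2,0],0],[1,[-47.5,28.2,0],0],[1,[-47.5,28.2,0],0],[1,[-47.5,28.2,0],0],[1,[-47.5,28.2,0],0],[1,[-47.5,28.2,0],0],[1,[-47.5,28.2,0],0],[1,[-47.5,28.2,0],0]]' && python3 -m creep '[[1,[-47.5,28.2,0],0],[1,[-47.5,28.2,0],0],[1,[-47.5,28.2,0],0],[1,[-47.5,28.2,0],0],[1,[-47.5,28.2,0],0],[1,[-47.5,28.2,0],0],[1,[-47.5,28.2,0],0],[1,[-47.5,28.2,0],0]]'
python3 -c "
from h import *
goto([550.7,-240.8,27],81)"
```

```text
time_s: 2.9
ee_pos: [391.7, 170.4, 223.0]
tcp_rot: [2.387, 2.042, 0.002]
wrist_force: [1.2, -0.0, -0.4]
grip_width: 87.7
time_s: 3.9
ee_pos: [555.7, -240.3, 222.8]
tcp_rot: [2.387, 2.042, 0.0]
wrist_force: [0.1, 0.4, 0.9]
grip_width: 87.5
t 3.9 pos [ 555.7 -240.3  222.8] yaw 81.08 q6 -0.27 F [0.1 0.4 0.9] w 87.5
shift tool [ -1.3  -4.9 195.8] turn 0.08
```

```bash
python3 -m creep '[[1,[-1.3,-4.9,30],0],[1,[0,0,45],0],[1,[0,0,45],0],[1,[0,0,40],0],[1,[0,0,24],0],[1,[0,0,11.8],0],[1,[0,0,0],0],[1,[0,0,0],0]]'
python3 - <<'E'
from h import *
import cv2
goto([550.7,-240.8,27],81)
b=r.camera("scene")[:,:,::-1]
cv2.imwrite("pics/d.png",cv2.resize(b[140:280,210:370],None,fx=3.5,fy=3.5,interpolation=cv2.INTER_CUBIC))
E
```

```text
time_s: 4.9
ee_pos: [551.0, -239.3, 28.0]
tcp_rot: [2.386, 2.041, 0.001]
wrist_force: [-0.3, -0.1, 0.1]
grip_width: 88.1
t 4.9 pos [ 551.  -239.3   28. ] yaw 81.1 q6 -0.27 F [-0.3 -0.1  0.1] w 88.1
shift tool [-1.6 -0.   1. ] turn 0.1
```

View pics/d.png

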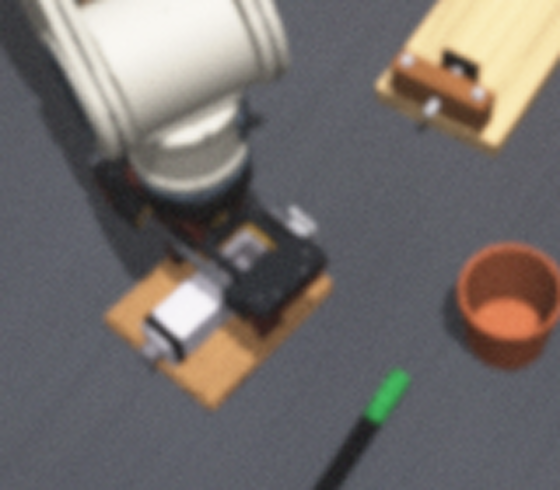

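The fingers straddle the case, so I close and lift.

```bash
python3 -m creep '[[0.6,[0,0,0],0],[0.3,[0,0,0],0],[0.3,[0,0,0],0],[0.3,[0,0,0],0],[0.3,[0,0,0],0],[0.3,[0,0,0],0]]' 37
python3 -m creep '[[0.3,[0,0,-3],0],[0.3,[0,0,-15],0],[0.3,[0,0,-30],0],[0.3,[0,0,-40],0],[0.3,[0,0,-30],0],[0.3,[0,0,-10],0],[0.3,[0,0,0],0]]'
python3 - <<'E'
from h import *
d=np.array([np.cos(np.radians(92.3)),np.sin(np.radians(92.3))])
e=np.array([584.5,284]); t=e-d*(85-20)
print(t); goto([*t,155],92.3)
E
```

```text
time_s: 5.7
ee_pos: [550.0, -238.9, 26.8]
tcp_rot: [-2.387, -2.042, 0.0]
wrist_force: [-0.3, -0.3, -0.1]
grip_width: 33.5
time_s: 6.58
ee_pos: [550.2, -238.9, 155.4]
tcp_rot: [2.387, 2.042, 0.001]
wrist_force: [0.0, 0.4, -4.6]
grip_width: 33.9
[587.10856651 219.05236432]
t 6.575 pos [ 550.2 -238.9  155.4] yaw 81.1 q6 -0.27 F [ 0.   0.4 -4.6] w 33.9
shift tool [ 4.582e+02 -3.440e+01  2.000e-01] turn -11.2
```

```bash
python3 -m creep '[[0.3,[30,-2.3,0],0],[0.3,[57,-4.3,0],0],[0.3,[62,-4.6,0],0],[0.3,[62,-4.6,0],0],[0.3,[62,-4.6,0],0],[0.3,[62,-4.6,0],0],[0.3,[57,-4.3,0],0],[0.3,[46,-3.5,0],0]]'
python3 -m creep '[[0.3,[20,-1.6,0],-5.6],[0.3,[0,0,0],-5.6],[0.3,[0,0,0],0],[0.3,[0,0,0],0]]'
python3 - <<'E'
from h import *
import cv2
goto([587.1,219,155],92.3)
a=r.camera("top")[:,:,::-1];b=r.camera("scene")[:,:,::-1]
for c in("top","scene"):
    for n in ("rule","lip","heel","hook"): print(c,n,[(np.round([d['point'][1]*640,d['point'][0]*400],1).tolist(),round(d['conf'],2)) for d in r.tip_of(c,n)[:2]])
A=cv2.resize(a[160:260,150:310],None,fx=3,fy=3,interpolation=cv2.INTER_CUBIC)
B=cv2.resize(b[60:200,310:420],None,fx=2.14,fy=2.14,interpolation=cv2.INTER_CUBIC)
C=np.zeros((300,A.shape[1]+B.shape[1],3),np.uint8);C[:A.shape[0],:A.shape[1]]=A;C[:B.shape[0],A.shape[1]:]=B[:300]
cv2.imwrite("pics/e.png",C)
E
```

```text
time_s: 7.58
ee_pos: [584.3, 201.0, 153.0]
tcp_rot: [-2.385, -2.043, 0.004]
wrist_force: [0.6, -0.8, -3.6]
grip_width: 33.7
time_s: 8.07
ee_pos: [586.5, 218.4, 153.9]
tcp_rot: [-2.178, -2.262, 0.003]
wrist_force: [1.2, -0.2, -3.9]
grip_width: 33.8
t 8.075 pos [586.5 218.4 153.9] yaw 92.17 q6 0.3 F [ 1.2 -0.2 -3.9] w 33.8
shift tool [ 0.6  0.7 -1.1] turn -0.13
top rule [([176.5, 208.2], 0.57)]
top lip [([314.8, 158.4], 0.67)]
top heel [([210.6, 201.2], 0.6)]
top hook []
scene rule [([370.2, 96.7], 0.67), ([412.7, 177.6], 0.32)]
scene lip []
scene heel [([359.7, 110.3], 0.36), ([414.0, 177.1], 0.21)]
scene hook []
```

View pics/e.png

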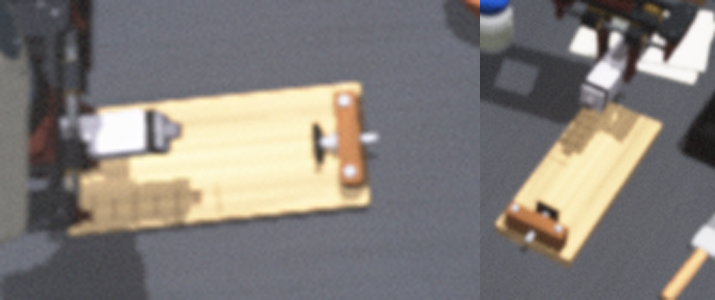

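```bash
python3 - <<'E'
from h import *
s,R,y=where();p=s["ee_pos"]
for nm,px,z in(("heel net",(210.6,201.2),163),("heel eye",(210,203.7),163),("caseheel",(150+172/3,160+131/3),181),("edge-stop pad eye",(150+318/3,160+141/3),55),("pad bot",(150+318/3,160+156/3),40)):
    q=onz("top",px,z);print(nm,q.round(1),"in tool",(R.T@(q-p)).round(1))
c=r.calibration("scene")
q=onz("scene",(359.7,110.3),163);print("heel scene",q.round(1))
# case edges in the scene crop: heel-end plunger at crop (593,97)->
q=onz("scene",(310+(590-480)/2.14,60+97/2.14),163);print("heel scene eye",q.round(1),(R.T@(q-p)).round(1))
E
```

```text
heel net [594.8 133.2 163. ] in tool [-85.9   4.3  -8. ]
heel eye [588.3 134.7 163. ] in tool [-84.1  -2.1  -8. ]
caseheel [585.2 136.3 181. ] in tool [-82.4  -5.2 -26. ]
edge-stop pad eye [592.3  34.5  55. ] in tool [-184.4   -2.1   99.9]
pad bot [580.5  37.3  40. ] in tool [-181.2  -13.8  114.9]
heel scene [591.8 130.5 163. ]
heel scene eye [586.1 149.6 163. ] [-69.1  -3.8  -8. ]
```

```bash
python3 -m creep '[[0.3,[2,0.7,10],-0.1],[0.3,[0,0,30],0],[0.3,[0,0,40],0],[0.3,[0,0,28],0],[0.3,[0,0,8],0],[0.3,[0,0,2],0],[0.3,[0,0,0],0],[0.3,[0,0,0],0]]'
python3 - <<'E'
from h import *
import cv2
goto([587.1,219,31],92.3)
a=r.camera("top")[:,:,::-1];b=r.camera("scene")[:,:,::-1]
A=cv2.resize(a[160:260,150:310],None,fx=3,fy=3,interpolation=cv2.INTER_CUBIC)
B=cv2.resize(b[80:200,310:420],None,fx=2.5,fy=2.5,interpolation=cv2.INTER_CUBIC)
cv2.imwrite("pics/f.png",np.hstack([A,B]))
E
```

```text
time_s: 9.57
ee_pos: [588.5, 221.2, 38.1]
tcp_rot: [2.174, 2.267, 0.003]
wrist_force: [-0.3, 0.3, -4.4]
grip_width: 33.8
t 9.575 pos [588.5 221.2  38.1] yaw 92.4 q6 0.3 F [-0.3  0.3 -4.4] w 33.8
shift tool [-2.2 -1.5  7.1] turn 0.1
```

View pics/f.png

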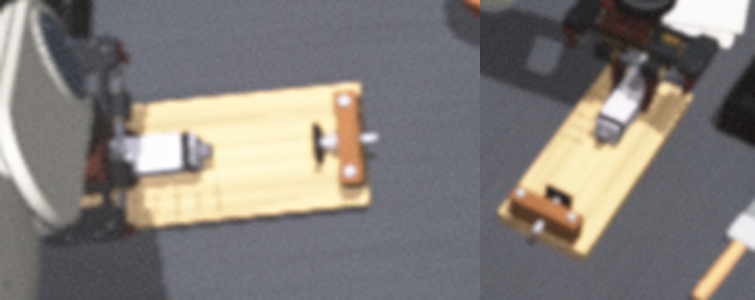

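Rule is in line with the board and the buffer (heel at crop (211,153), pad at (317,143), matching the board slope). I lower it until it touches.

```bash
python3 -m creep '[[0.3,[0,-1,4],0],[0.3,[0,0,1],0],[0.3,[0,0,1],0],[0.3,[0,0,0],0]]'
python3 -c "
from h import *
goto([587.1,219,31],92.3)"
```

```text
time_s: 10.18
ee_pos: [586.7, 220.9, 30.8]
tcp_rot: [2.175, 2.267, -0.0]
wrist_force: [0.3, -0.3, -2.4]
grip_width: 33.7
t 10.175 pos [586.7 220.9  30.8] yaw 92.39 q6 0.3 F [ 0.3 -0.3 -2.4] w 33.7
shift tool [-1.9  0.4 -0.2] turn 0.09
```

```bash
python3 -m creep '[[0.3,[-3,0,0],0],[0.3,[-3,0,0],0],[0.3,[-3,0,0],0],[0.3,[0,0,0],0]]';python3 -m creep '[[0.3,[-3,0,0],0],[0.3,[-3,0,0],0],[0.3,[-3,0,0],0],[0.3,[0,0,0],0]]';python3 -m creep '[[0.3,[-3,0,0],0],[0.3,[-3,0,0],0],[0.3,[-3,0,0],0],[0.3,[0,0,0],0]]'
```

```text
time_s: 10.68
ee_pos: [587.1, 211.5, 30.9]
tcp_rot: [2.175, 2.267, -0.0]
wrist_force: [0.1, 0.8, -2.8]
grip_width: 34.0
time_s: 11.18
ee_pos: [587.5, 202.6, 30.9]
tcp_rot: [2.175, 2.267, 0.0]
wrist_force: [-0.7, 0.1, -3.8]
grip_width: 33.7
time_s: 11.68
ee_pos: [587.8, 193.8, 30.9]
tcp_rot: [-2.175, -2.267, -0.0]
wrist_force: [0.3, 3.0, -3.7]
grip_width: 33.8
```

Lip hooked: the force stepped to about 3 N. I keep drawing.

```bash
python3 -m creep '[[0.3,[-5,0,0],0],[0.3,[-6,0,0],0],[0.3,[-6,0,0],0],[0.3,[-6,0,0],0],[0.3,[-6,0,0],0],[0.3,[-6,0,0],0],[0.3,[-6,0,0],0],[0.3,[0,0,0],0]]'
python3 - <<'E'
from h import *
import cv2
goto([587.1,150,31],92.3)
a=r.camera("top")[:,:,::-1];b=r.camera("scene")[:,:,::-1]
A=cv2.resize(a[160:260,150:310],None,fx=3,fy=3,interpolation=cv2.INTER_CUBIC)
B=cv2.resize(b[80:200,310:420],None,fx=2.5,fy=2.5,interpolation=cv2.INTER_CUBIC)
cv2.imwrite("pics/g.png",np.hstack([A,B]))
E
```

```text
time_s: 12.68
ee_pos: [589.4, 152.4, 30.9]
tcp_rot: [-2.175, -2.267, 0.0]
wrist_force: [0.0, 4.8, -4.1]
grip_width: 33.8
t 12.675 pos [589.4 152.4  30.9] yaw 92.37 q6 0.19 F [ 0.   4.8 -4.1] w 33.8
shift tool [-2.3 -2.4 -0.1] turn 0.07
```

View pics/g.png

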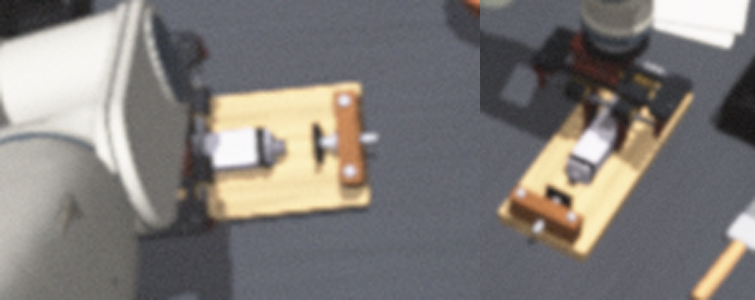

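Heel tip at crop (285,147) and pad face at about (315,143), so roughly 28 mm of gap remains. I approach in smaller steps.

```bash
python3 -m creep '[[0.3,[-4,0,0],0],[0.3,[-4,0,0],0],[0.3,[-4,0,0],0],[0.3,[-3,0,0],0],[0.3,[-2,0,0],0],[0.3,[0,0,0],0]]';python3 -m creep '[[0.3,[-1.5,0,0],0],[0.3,[-1.5,0,0],0],[0.3,[0,0,0],0]]';python3 -m creep '[[0.3,[-1.5,0,0],0],[0.3,[-1.5,0,0],0],[0.3,[0,0,0],0]]'
```

```text
time_s: 13.52
ee_pos: [590.1, 136.0, 30.9]
tcp_rot: [-2.174, -2.267, 0.0]
wrist_force: [-0.5, 4.0, -3.2]
grip_width: 33.9
time_s: 13.9
ee_pos: [590.3, 133.1, 30.9]
tcp_rot: [-2.174, -2.268, 0.0]
wrist_force: [-0.9, 4.6, -3.7]
grip_width: 33.7
time_s: 14.28
ee_pos: [590.4, 130.1, 30.9]
tcp_rot: [-2.174, -2.268, 0.0]
wrist_force: [-0.6, 5.2, -4.3]
grip_width: 34.0
```

```bash
python3 -m creep '[[0.3,[-1.5,0,0],0],[0.3,[-1.5,0,0],0],[0.3,[0,0,0],0]]';python3 -m creep '[[0.3,[-1,0,0],0],[0.3,[0,0,0],0]]';python3 -m creep '[[0.3,[-1,0,0],0],[0.3,[0,0,0],0]]';python3 -m creep '[[0.3,[-1,0,0],0],[0.3,[0,0,0],0]]'
```

```text
time_s: 14.65
ee_pos: [590.5, 127.1, 30.9]
tcp_rot: [-2.174, -2.268, 0.0]
wrist_force: [-0.7, 4.5, -4.0]
grip_width: 33.8
time_s: 14.9
ee_pos: [590.6, 126.1, 30.9]
tcp_rot: [-2.174, -2.268, 0.0]
wrist_force: [-1.0, 5.1, -4.4]
grip_width: 33.5
time_s: 15.15
ee_pos: [590.6, 125.1, 30.9]
tcp_rot: [-2.174, -2.268, 0.0]
wrist_force: [-1.1, 4.5, -3.7]
grip_width: 33.7
time_s: 15.4
ee_pos: [590.6, 124.9, 30.9]
tcp_rot: [-2.174, -2.267, -0.001]
wrist_force: [-0.7, 9.2, -4.3]
grip_width: 33.5
```

```bash
python3 -m creep '[[0.3,[-1,0,0],0],[0.3,[0,0,0],0]]';python3 -m creep '[[0.3,[-1,0,0],0],[0.3,[0,0,0],0]]';python3 -m creep '[[0.3,[-1,0,0],0],[0.3,[0,0,0],0]]';python3 -m creep '[[0.3,[-1,0,0],0],[0.3,[0,0,0],0]]'
```

```text
time_s: 15.65
ee_pos: [590.6, 124.5, 30.9]
tcp_rot: [-2.174, -2.267, -0.002]
wrist_force: [-1.2, 11.9, -5.0]
grip_width: 33.9
time_s: 15.9
ee_pos: [590.7, 123.6, 30.9]
tcp_rot: [-2.174, -2.267, -0.002]
wrist_force: [-1.2, 13.3, -5.9]
grip_width: 33.6
time_s: 16.15
ee_pos: [590.7, 122.7, 30.9]
tcp_rot: [-2.174, -2.267, -0.002]
wrist_force: [-1.1, 13.3, -5.6]
grip_width: 33.5
time_s: 16.4
ee_pos: [590.7, 121.8, 30.9]
tcp_rot: [-2.174, -2.267, -0.002]
wrist_force: [-0.4, 14.8, -5.8]
grip_width: 33.9
```

```bash
python3 -m creep '[[0.3,[-1,0,0],0],[0.3,[0,0,0],0]]';python3 -m creep '[[0.3,[-1,0,0],0],[0.3,[0,0,0],0]]';python3 -m creep '[[0.3,[-0.7,0,0],0],[0.3,[0,0,0],0]]'
```

```text
time_s: 16.65
ee_pos: [590.8, 121.1, 30.9]
tcp_rot: [-2.174, -2.266, -0.003]
wrist_force: [-1.4, 16.9, -4.4]
grip_width: 33.9
time_s: 16.9
ee_pos: [590.8, 120.5, 30.9]
tcp_rot: [-2.173, -2.266, -0.003]
wrist_force: [-1.2, 18.9, -6.2]
grip_width: 34.1
time_s: 17.15
ee_pos: [590.8, 120.0, 30.8]
tcp_rot: [-2.173, -2.266, -0.003]
wrist_force: [-1.2, 19.6, -5.4]
grip_width: 33.8
```

```bash
python3 -m creep '[[0.3,[-0.8,0,0],0],[0.3,[0,0,0],0]]';python3 -m creep '[[0.3,[-0.8,0,0],0],[0.3,[0,0,0],0]]';python3 -m creep '[[0.3,[-0.8,0,0],0],[0.3,[0,0,0],0]]'
```

```text
time_s: 17.4
ee_pos: [590.9, 119.5, 30.9]
tcp_rot: [-2.173, -2.266, -0.004]
wrist_force: [-1.6, 20.9, -6.0]
grip_width: 33.6
time_s: 17.65
ee_pos: [590.9, 119.0, 30.9]
tcp_rot: [-2.173, -2.265, -0.004]
wrist_force: [-1.5, 23.3, -5.5]
grip_width: 33.7
time_s: 17.9
ee_pos: [590.9, 118.4, 30.8]
tcp_rot: [-2.173, -2.265, -0.005]
wrist_force: [-1.8, 24.1, -6.6]
grip_width: 33.9
```

```bash
python3 -m creep '[[0.3,[-0.7,0,0],0],[0.3,[0,0,0],0]]';python3 -m creep '[[0.3,[-0.7,0,0],0],[0.3,[0,0,0],0]]'
python3 - <<'E'
from h import *
import time
F=[]
for i in range(6): r.camera("top"); s=r.sense();F.append([*s["wrist_force"],s["ee_pos"][1]])
print(np.mean(F,0).round(2))
E
```

```text
time_s: 18.15
ee_pos: [591.0, 118.0, 30.9]
tcp_rot: [-2.174, -2.265, -0.005]
wrist_force: [-2.1, 25.7, -6.1]
grip_width: 33.9
time_s: 18.4
ee_pos: [591.0, 117.5, 30.9]
tcp_rot: [-2.173, -2.264, -0.005]
wrist_force: [-1.1, 27.6, -6.4]
grip_width: 33.9
[ -1.94  26.67  -6.33 117.52]
```

```bash
python3 -m creep '[[0.3,[-0.7,0,0],0],[0.3,[0,0,0],0]]'
python3 - <<'E'
from h import *
F=[]
for i in range(6): r.camera("top"); s=r.sense();F.append([*s["wrist_force"],s["ee_pos"][1]])
print(np.mean(F,0).round(2))
E
python3 -m creep '[[0.3,[-0.6,0,0],0],[0.3,[0,0,0],0]]'
python3 - <<'E'
from h import *
F=[]
for i in range(6): r.camera("top"); s=r.sense();F.append([*s["wrist_force"],s["ee_pos"][1]])
print(np.mean(F,0).round(2))
E
```

```text
time_s: 18.95
ee_pos: [591.0, 117.0, 30.8]
tcp_rot: [-2.173, -2.264, -0.006]
wrist_force: [-2.2, 28.0, -6.6]
grip_width: 34.0
[ -2.    27.54  -5.96 116.99]
time_s: 19.5
ee_pos: [591.0, 116.6, 30.9]
tcp_rot: [-2.173, -2.264, -0.006]
wrist_force: [-2.1, 29.2, -6.6]
grip_width: 33.7
[ -2.32  28.99  -6.34 116.58]
```

```bash
python3 - <<'E'
from h import *
import cv2
M=np.mean([r.camera("top")[:,:,::-1].astype(float) for i in range(6)],0).astype(np.float32)
cv2.imwrite("pics/now_top.png",M)
S=np.mean([r.camera("scene")[:,:,::-1].astype(float) for i in range(4)],0).astype(np.float32)
s=r.sense();print(s["time_s"],s["ee_pos"],s["moment"],s["wrist_force"])
A=cv2.resize(M[160:260,150:310],None,fx=3,fy=3,interpolation=cv2.INTER_CUBIC)
g=cv2.imread("pics/g.png").astype(np.float32)
G=cv2.cvtColor(g[:300,:480],cv2.COLOR_BGR2GRAY);A1=cv2.cvtColor(A,cv2.COLOR_BGR2GRAY)
d=np.array([np.cos(np.radians(92.38)),np.sin(np.radians(92.38))])
for (x0,x1,y0,y1,z) in((238,292,122,172,54),(230,272,124,172,58),(254,292,128,170,45)):
    t=cv2.GaussianBlur(G[y0:y1,x0:x1],(0,0),1.5)
    im=cv2.GaussianBlur(A1,(0,0),1.5)
    p0=np.array([589.4,152.4-82,z]); px0=proj("top",p0)
    pred=lambda D:(proj("top",np.array([589.4-d[0]*D,152.4-82-d[1]*D,z]))-px0)*3
    W=np.array([[1,0,x0+pred(34)[0]],[0,1,y0+pred(34)[1]]],np.float32)
    cc,W=cv2.findTransformECC(t,im,W,cv2.MOTION_TRANSLATION,(3,200,1e-6),None,1)
    sh=W[0,2]-x0; D=np.interp(sh,[pred(v)[0] for v in (25,40)],(25,40))
    print("cc",round(cc,3),"shift",sh.round(2),W[1,2]-y0,"-> case moved",D.round(2),"tcp moved",152.4-s["ee_pos"][1])
cv2.imwrite("pics/i.png",np.hstack([cv2.resize(M[185:225,225:285],None,fx=7,fy=7,interpolation=cv2.INTER_CUBIC),cv2.resize(S[120:180,310:360],None,fx=280/60,fy=280/60,interpolation=cv2.INTER_CUBIC)]))
E
```

```text
20.3 [590.99428466 116.56623896  30.86615199] [ 4.29653882  0.38744608 -0.08423584] [-2.94782736 28.82433653 -6.13525737]
cc 0.82 shift 39.17 -4.2244263 -> case moved 37.25 tcp moved 35.8337610424735
cc 0.977 shift 37.77 -4.3369217 -> case moved 35.77 tcp moved 35.8337610424735
cc 0.636 shift 39.67 -4.4174957 -> case moved 38.04 tcp moved 35.8337610424735[ WARN:0@5.428] global loadsave.cpp:1063 imwrite_ Unsupported depth image for selected encoder is fallbacked to CV_8U.
```

View pics/i.png

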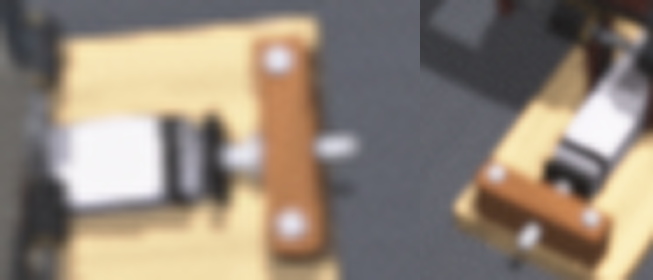

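The case tracked the TCP with no slip. The forces fit plunger, spring and about 4 N of clamp drag, and the stiffness roughly doubled at 8 mm, so the plunger is home. I unload part way, open and rise.

```bash
python3 -m creep '[[0.3,[1.2,0,0],0],[0.3,[1.2,0,0],0],[0.3,[0,0,0],0]]'; python3 -m creep '[[0.42,[0,0,0],0],[0.5,[0,0,0],0],[0.6,[0,0,0],0],[0.7,[0,0,0],0],[0.7,[0,0,0],0],[0.7,[0,0,0],0]]'; python3 -m creep '[[0.7,[0,0,-8],0],[0.7,[0,0,-20],0],[0.7,[0,0,-35],0],[0.7,[0,0,-50],0],[0.7,[0,0,-50],0],[0.7,[0,0,-40],0]]'; python3 -m creep '[[0.7,[0,45,-10],0],[0.7,[0,55,-10],0],[0.7,[0,55,0],0],[0.7,[0,45,0],0],[0.7,[0,0,0],0]]'
python3 -c "
from h import *
goto([590,120,200])"
```

```text
time_s: 20.68
ee_pos: [591.0, 116.7, 30.9]
tcp_rot: [-2.174, -2.266, -0.003]
wrist_force: [-1.9, 15.3, -4.7]
grip_width: 33.6
time_s: 21.42
ee_pos: [591.1, 114.5, 30.9]
tcp_rot: [2.175, 2.267, -0.0]
wrist_force: [-0.2, 0.7, 0.6]
grip_width: 61.3
time_s: 22.18
ee_pos: [591.5, 114.7, 237.9]
tcp_rot: [2.173, 2.266, 0.004]
wrist_force: [0.1, -0.0, -0.4]
grip_width: 61.6
time_s: 22.8
ee_pos: [792.8, 122.8, 254.2]
tcp_rot: [2.174, 2.266, 0.001]
wrist_force: [-0.1, -0.1, 0.7]
grip_width: 61.4
t 22.8 pos [792.8 122.8 254.2] yaw 92.37 q6 0.1 F [-0.1 -0.1  0.7] w 61.4
shift tool [   5.6 -202.8   54. ] turn None
```

```bash
python3 -m creep '[[0.7,[-30,-10,0],0],[0.7,[-50,-10,0],0],[0.7,[-50,-10,0],0],[0.7,[-50,-20,0],0],[0.7,[-50,-20,0],0],[0.7,[-50,-20,0],0],[0.7,[-50,-20,0],0],[0.7,[-40,-10,0],0]]'
python3 - <<'E'
from h import *
import cv2
goto([700,-250,250])
a=r.camera("top")[:,:,::-1];b=r.camera("scene")[:,:,::-1]
for c in("top","scene"):
    for n,z in (("lip",17),("heel",40),("rule",22)): print(c,n,[(onz(c,(d['point'][1]*640,d['point'][0]*400),z).round(1).tolist(),round(d['conf'],2)) for d in r.tip_of(c,n)[:2]])
A=cv2.resize(a[175:250,160:290],None,fx=3.3,fy=3.3,interpolation=cv2.INTER_CUBIC)
B=cv2.resize(b[60:250,290:410],(0,0),fx=2.8,fy=2.8,interpolation=cv2.INTER_CUBIC)
C=np.zeros((max(len(A),len(B)),A.shape[1]+B.shape[1],3),np.uint8);C[:len(A),:A.shape[1]]=A;C[:len(B),A.shape[1]:]=B
cv2.imwrite("pics/j.png",C)
E
```

```text
time_s: 23.8
ee_pos: [684.4, -253.2, 255.7]
tcp_rot: [2.175, 2.266, 0.0]
wrist_force: [-0.3, 0.2, 0.8]
grip_width: 61.6
t 23.8 pos [ 684.4 -253.2  255.7] yaw 92.35 q6 -0.41 F [-0.3  0.2  0.8] w 61.6
shift tool [ 2.6 15.7  5.7] turn None
top lip [([585.7, 292.5, 17.0], 0.61), ([790.0, 107.8, 17.0], 0.37)]
top heel []
top rule [([587.8, 123.2, 22.0], 0.95)]
scene lip [([581.6, 278.0, 17.0], 0.46)]
scene heel []
scene rule [([593.9, 116.6, 22.0], 0.9)]
```

View pics/j.png

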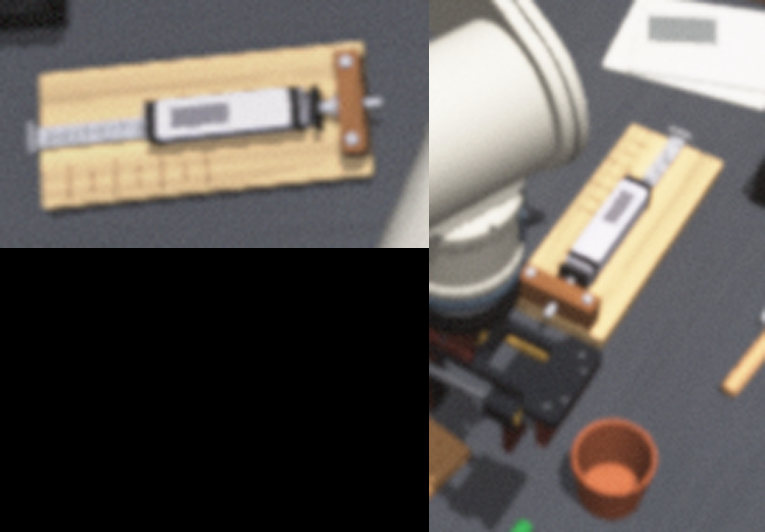

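The blade stays drawn out with nothing holding it. The lip sits at the board's open end (crop (33,135)) and the heel is against the buffer (crop (315,103)), with the rule flat on the board. I hand it in.

```bash
python3 -c "
from bench import r
print(r.job_done())"
```

```text
the job is handed in; nothing more can be done
None
```

The length is taken and handed in at about 24 s on the robot's clock. I hooked the rule's lip over the board's open end, drew the case straight back, pressed the lock plunger home against the buffer, let go and moved clear.

**Last checks:** the final picture shows the rule lying flat with its blade still drawn out, the lip at the board's open end and the heel at the buffer. No gap to the board's end was resolvable, at about 3 mm per pixel. I moved nothing else, but I did not view the marker, pruner and brush in full again after the job.

**Forces:** the wrist force along the board peaked at about 29 N, shared between lip and stop. I worked out the split as about 19–20 N on the stop and 9–10 N on the lip. It was not measured separately.

**Plunger travel:** I judged "home" from about 8 mm of case travel after contact and a clear rise in stiffness at the end. I did not read the plunger's position directly.

**Disagreements:**
- Two of the three image checks of case travel matched poorly and read 1.4–2.2 mm more than the arm's own reading. The good match agreed with the arm to 0.1 mm.
- The networks' lip position in the two cameras differed by about 15 mm along the board, so I relied on the picture.

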